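Short spin in the bench centrifuge

ROBOT

A 6-joint arm with a two-finger parallel gripper is mounted at the origin on a cart in front of the work surface, level with it; the furniture and walls round the work are solid. World frame = base frame: x ahead of the robot, y to its left, z up, the work surface at z = 0. Lengths are in m, angles in rad, forces in N, time in s.
With the tool pointing down it reaches from about 0.375 to 0.975 m from the base axis. Payload 3.8 kg.
Tool frame: the origin (TCP) lies between the finger pads; the fingertips stand tip_reach ahead of it and the grasp point (between the pads) lies 11 mm behind it (tip_reach is the distance from the TCP to the fingertips, in m); z points along the fingers, y is the line along which they close (so a half turn about z gives the same grasp; the last joint's range is limited). The gripper opens to 88 mm and grips with 3 to 60 N. Pads are 18 mm wide; open, the fingers measure 123 mm over their backs; the gripper's body (75 mm by 187 mm) begins 45 mm behind the grasp point.
Start: joints at [-1.217, 0.264, 1.604, -0, 1.274, -0.037], TCP at [0.257, -0.624, 0.247] pointing down, gripper open.
Joint ranges: [-2.63, 2.63], [-0.94, 2.18], [0.31, 2.57], [-1.31, 4.45], [0, 2.66], [-2.55, 2.55]. Speed limits (rad/s): [2.57, 2.57, 3.14, 3.14, 3.14, 3.14].

INTERFACE

Orientations are given as a unit quaternion [x, y, z, w].
In Python, from station import * gives the robot as it stands. The module is installed in compiled form; this text tells all that it offers.
- The arm moves only by the shell command python3 -m crank 'ROWS' [OPENING] [FORCE]. ROWS is text: rows parted by semicolons, each of 4 numbers parted by spaces: the shift along the tool's x, y, z in units of 0.1 m (1.0 is 0.1 m), then the turn about the tool's z in units of 45 degrees (1.0 is 45 degrees). In form: dx dy dz turn; .... A call has 1 to 12 rows; each row is the pose to reach, as a shift and turn from the pose commanded when the call began, along the tool's axes at that moment; what a row does not reach only later rows make up. A row lasts 1/8 s, in which the tool goes at most 62.5 mm and 10.7 degrees, less where a joint would pass 70% of its speed; a pose out of reach is approached as far as the arm can. A call with a number of a shift or a turn outside -1 to 1 is refused whole. A call with a gripper value outside its range is refused whole. OPENING is the opening, from 0 (shut) to 1 (fully open), set as the call begins (- or left out, the last holds). The fingers move at their own pace and stop on an object; FORCE is the grip in N (left out, the last holds). Time passes only in rows, so rows that repeat a pose let the fingers close. It gives the time, the measured TCP pose, the force, the opening and the grip force at its end, in the units of the state.
- state(): the state, without advancing time (a new reading comes with each control period).
- capture(name): name is "scene" or "top"; returns a dict with "pixels" (420x560x3 uint8, blue, green, red), "z_map" (420x560 float32, m along the optical axis (not along the pixel's ray), 0 where there is no reading), "mtx" (3x3 intrinsics, pixels), "world_from_camera" (4x4, takes a point from camera to world coordinates). Camera axes: x right, y down, z forward; pixel columns grow to the right and rows downward; lengths in m; the calibration is good to about 2 mm. A picture is of the moment at which its call begins.
- job_done(): hands the job in; it is judged then, once.
Trained networks look in a picture, given as the dict that the camera call returned (one of the last four; its "shot" number tells which), for a name from the list of things; names that differ only in an ending like _2 or _b are one class to them, and where a whole thing is asked for, a point or a joint stands for the part that bears it (a point fixed in the world has none). Each returns a list of dicts, best first, with "confidence" (0 to 1); they miss things now and then, are a little off and sometimes report something else, mostly with a low value. They report only what shows in the picture. A call takes as long as a camera call.
- silhouettes(picture, target): "pixels" (420x560 bool, what is visible of it).
- mark_of(picture, target): "location" ([x, y, z] in m, in the coordinates of the camera as it stood for that picture, good to about 4 mm: a listed point, or the origin of a listed thing).
The state is a dict: "time_s": time; "qpos": joint angles; "joint_vel": joint speeds; "tau": joint torques, N m; "tcp_pos": TCP position; "orientation": TCP orientation; "force": force on the tool from outside, world axes, zero at the start; "moment": the same for the moment, N m; "opening": finger opening in m; "finger_force": force on a finger pad.
Only numpy, scipy, OpenCV 4.12 (cv2) and the standard library are available. Lean on these libraries where they do the work, as an engineer would, in place of code of your own. Each camera call takes 0.05 s, during which the arm holds its last target. There are 200 camera calls.

TASK

Give the tubes in the small bench centrifuge a short spin: press its open lid down until the latch snaps and the lid stays shut by itself, then press the raised front half of the mains rocker to switch it on, and then press the round short-spin key fully down and finish the program while still holding it down, because the rotor turns only as long as that key is held. It is all done by touch with the closed fingertips: do not press the long lid-release key or the square start key, pick nothing up, and leave the things that stand round the machine where they are.

Things in the scene. Friction and masses are not known exactly. Their poses are not given: they have to be found in the camera images.
- centrifuge: white bench centrifuge, fixed, 260 (x) x 230 (y) mm. Origin under its centre on the bench; +x to its rear (lid hinge), +y to its left. Deck under the lid 96 mm high. In front of the lid a panel slopes down to the front by 0.23 rad (88 mm high at x = -0.096). On it in a row at x = -0.10, 52 mm apart, from left: long lid-release key, square start key, round short-spin key, black mains rocker
- lid (a joint): lid angle, rad: 0 shut, 1.15 fully open. A stiff hinge with gas strut keeps it where it is left (start 0.45 to 0.85). 2 to 7 N at lid_press moves it. The latch snaps as it comes down to about 0, then a firm stop at -0.02 (3 mm lower). Latched it rests at about 0.006; not latched it springs up to about 0.3. It turns about the centrifuge's y axis
- lid_press (a point): place to press: top face of the lid, middle line, 12 mm behind the plate's front edge; moves with the lid, 168 mm in front of the hinge axis and 15 mm over it when shut (113 mm over the bench). A lip 80 mm wide reaches 12 mm ahead of the plate, its top 1 mm lower. Lid 180 mm long, 206 wide, 15 thick, with a round clear window
- lid_hinge (a point): middle of the lid's hinge axis at the rear of the machine, 98 mm over the bench; the axis runs along the centrifuge's y
- rocker (a joint): mains rocker, rad: 0 off (front half raised, rear half level), 0.42 on (front half level); over-centre, it snaps to either side past 0.21. 3 to 5 N at the front end tips it
- rocker_front (a point): top of the raised front end of the rocker (rocker 40 mm long from front to rear, 24 mm wide, pivot in its middle); this point lies 3 mm from the front end, 11 mm above the sloping panel when off and sinks 7 mm when it tips on
- spin_key (a joint): travel of the round short-spin key, m: 0 up, 0.0045 fully down, along the normal of the panel; spring, 1.5 N to start, 5 N fully down, springs back
- spin_key_top (a point): centre of the top of the round short-spin key, 22 mm across, 9 mm proud of the panel
- start_key (a joint): travel of the square start key (20 mm square, 9 mm proud; centre 52 mm to the left of the round key), m: 0 up, 0.0045 down. Not to be pressed
- release_key: long lid-release key (39 mm across x 13 mm, 9 mm proud of the panel), at the left end of the row; origin at the panel's surface, z the normal of the panel. It draws the latch bolt back and opens the latch: not to be pressed. It dips by itself when the lid snaps shut
- jar_a: sample jar with screw cap, 54 mm across, 70 mm high, loose, standing to the left of the centrifuge; origin under its centre
- jar_b: the same kind of sample jar, loose, standing to the right of the centrifuge; origin under its centre
- tape: roll of tape, 68 mm across, 24 mm high, loose, to the right of the centrifuge near its front; origin under its centre
- felt_pen: black marker, 135 x 17 x 18 mm, loose, lying in front of the centrifuge; origin under its middle, long axis y
- log_book: hard-cover log book 152 x 210 x 13 mm, loose, to the right near the front edge of the bench, a pen on it; origin under its centre
- ball_pen: blue ball pen, 142 x 10 x 10 mm, loose, lying on the log book; origin under its middle, long axis y
- tin_big: large tin, 105 mm across, 64 mm high, loose, to the left near the front edge of the bench; origin under its centre

How it is judged:
By the outcome, as a careful person would: the job done as asked, in the order asked, and still so for the second after the job is handed in, while the arm keeps its last pose, push and grip.
It also fails if it takes over 42 s, if anything falls off the work surface, if the arm or the gripper's body presses on something with over 40 N, if the wrist force passes 120 N, or if a joint passes its speed limit or range.

## Working session

There is one attempt and no reset: what is moved stays moved. The work goes in short steps, Python scripts to look and compute and a shell command to move; the robot and the scene stay as the last step left them, time stands still between calls to the robot, and variables do not carry over. Pictures are saved under pics/ and viewed, at most 10 in all, crops included, and the job is handed in when it is done.

```bash
mkdir -p pics; cat > h.py <<'E'
from station import *
import numpy as np, cv2
from scipy.spatial.transform import Rotation as R
def w(p,pt): return (p["world_from_camera"]@np.r_[pt,1])[:3]
E
python3 - <<'E'
from h import *
s=state(); print({k:np.round(v,3) if not isinstance(v,dict) else v for k,v in s.items()})
print([k for k in globals() if 'tip' in k], globals().get('tip_reach'))
for n in ("scene","top"):
    p=capture(n); cv2.imwrite(f"pics/{n}0.png",p["pixels"])
    for t in ["centrifuge","lid_press","lid_hinge","rocker_front","spin_key_top","start_key","release_key","jar_a","tape","felt_pen","log_book","tin_big"]:
        for m in mark_of(p,t)[:2]:
            print(n,t,round(m["confidence"],2),np.round(w(p,m["location"]),4))
E
```

```text
{'time_s': np.float64(0.0), 'qpos': array([-1.217,  0.265,  1.605, -0.   ,  1.274, -0.037]), 'joint_vel': array([-0.001,  0.   ,  0.002, -0.001,  0.001, -0.001]), 'tau': array([ 3.0000e-03, -5.0210e+01, -3.5688e+01,  7.3000e-02,  2.9000e-02,
       -0.0000e+00]), 'tcp_pos': array([ 0.257, -0.623,  0.245]), 'orientation': array([ 0.981,  0.194, -0.   , -0.001]), 'force': array([ 0.512, -0.859, -0.303]), 'moment': array([-0.043,  0.001, -0.023]), 'finger_force': np.float64(0.0), 'opening': np.float64(0.088)}
['tip_reach'] 0.008
scene centrifuge 0.82 [0.6017 0.0977 0.003 ]
scene lid_press 0.92 [0.5952 0.0956 0.2149]
scene rocker_front 0.63 [0.4693 0.04   0.0962]
scene spin_key_top 0.42 [0.495  0.0867 0.1   ]Traceback (most recent call last):
  File "<stdin>", line 7, in <module>
ValueError: it knows: ball_pen, centrifuge, felt_pen, jar, lid_hinge, lid_press, log_book, release_key, rocker_front, spin_key_top, tape, tin_big
```

```bash
python3 - <<'E'
from h import *
for n in ("scene","top"):
    p=capture(n); cv2.imwrite(f"pics/{n}1.png",p["pixels"])
    for t in ["centrifuge","lid_press","lid_hinge","rocker_front","spin_key_top","release_key","jar","tape","felt_pen","log_book","tin_big"]:
        for m in mark_of(p,t)[:2]:
            uv=p["mtx"]@m["location"]; uv=uv[:2]/uv[2]
            print(n,t,round(m["confidence"],2),np.round(w(p,m["location"]),4),uv.round())
E
```

```text
scene centrifuge 0.72 [0.603  0.0992 0.004 ] [236. 236.]
scene lid_press 0.77 [0.598  0.0957 0.2154] [232. 179.]
scene lid_hinge 0.56 [0.72   0.0758 0.099 ] [223. 185.]
scene lid_hinge 0.18 [0.5998 0.0924 0.2136] [233. 178.]
scene rocker_front 0.59 [0.4718 0.0407 0.0924] [276. 236.]
scene spin_key_top 0.45 [0.4942 0.087  0.0977] [256. 236.]
scene release_key 0.5 [0.5144 0.1892 0.0874] [217. 248.]
scene jar 0.76 [ 0.6066 -0.0769  0.0012] [288. 215.]
scene tape 0.98 [ 0.5138 -0.0611  0.0038] [300. 235.]
scene tape 0.67 [0.7191 0.077  0.0992] [223. 185.]
scene felt_pen 0.72 [0.4355 0.1665 0.006 ] [241. 287.]
scene felt_pen 0.65 [0.5961 0.0942 0.2164] [233. 178.]
scene log_book 0.9 [ 0.3737 -0.3751  0.001 ] [415. 227.]
top centrifuge 0.97 [ 0.6016  0.0928 -0.0028] [251. 200.]
top lid_press 0.95 [0.6014 0.0931 0.2166] [245. 184.]
top lid_press 0.68 [ 0.3701 -0.3761  0.0035] [408. 274.]
top lid_hinge 0.24 [0.4933 0.0839 0.0946] [252. 230.]
top rocker_front 0.41 [0.4681 0.0445 0.0947] [266. 239.]
top spin_key_top 0.6 [0.4949 0.087  0.0947] [251. 230.]
top release_key 0.37 [0.5143 0.1863 0.0884] [217. 224.]
top jar 0.87 [ 0.6109 -0.0811 -0.0012] [308. 196.]
top jar 0.65 [0.6673 0.2613 0.002 ] [197. 179.]
top felt_pen 0.48 [0.4266 0.1659 0.0015] [227. 256.]
top log_book 0.68 [ 0.3712 -0.3704  0.0059] [406. 274.]
top tin_big 0.77 [0.3633 0.3499 0.0006] [165. 278.]
```

View pics/scene0.png

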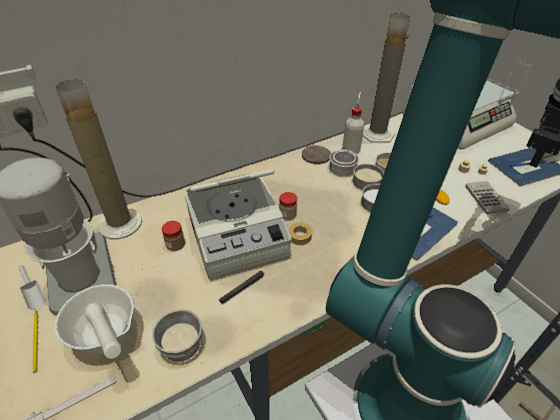

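```bash
ls pics
```

```text
scene0.png
scene1.png
top1.png
```

View pics/top1.png

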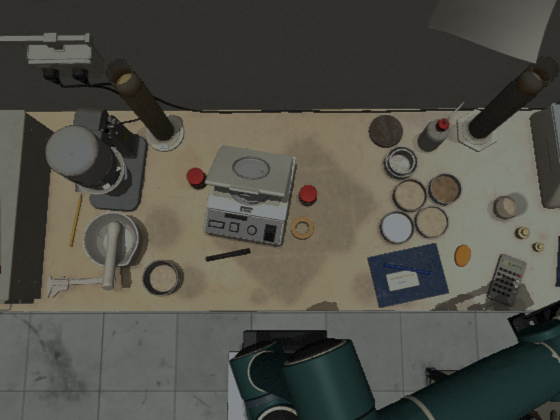

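The views show the white centrifuge with its lid open. In the top view the row runs left to right: release key (216,224), start key (234,227), round key (252,230) and black rocker (270,233). The reported marks agree with this. Next I fit the machine pose.

```bash
cat > fit.py <<'E'
from h import *
from scipy.optimize import least_squares
c,s=np.cos(.23),np.sin(.23)
def panel(dx,n,y):  # point at row x=-0.10 + dx along the panel, n proud
    return np.array([-.10+dx*c-n*s, y, .088-.004*np.tan(.23)+dx*s+n*c])
L={"centrifuge":np.zeros(3),"rocker_front":panel(-.017*1,.011,-.078),"spin_key_top":panel(0,.009,-.026),"release_key":panel(0,0,.078)}
obs=[];lp=[];hg=[]
for k in range(3):
  for n in ("scene","top"):
    p=capture(n)
    for t in list(L)+["lid_press","lid_hinge"]:
        m=mark_of(p,t)
        if not m: continue
        x=w(p,m[0]["location"])
        (lp if t=="lid_press" else hg if t=="lid_hinge" else obs).append((t,x,n))
def W(q,l): return np.r_[q[0]+np.cos(q[2])*l[0]-np.sin(q[2])*l[1], q[1]+np.sin(q[2])*l[0]+np.cos(q[2])*l[1], l[2]]
f=lambda q: np.concatenate([(W(q,L[t])-x) for t,x,n in obs])
r=least_squares(f,[.602,.095,-.19],loss="soft_l1",f_scale=.004)
q=r.x; print("pose",q.round(4))
for t,x,n in obs: print(t,n,((x-W(q,L[t]))*1000).round(1))
inv=lambda x: np.r_[R.from_euler('z',-q[2]).apply(np.r_[x[:2]-q[:2],x[2]])]
for t,x,n in lp+hg: print(t,n,inv(x).round(4))
np.save("pose.npy",q)
for t in L: print(t,W(q,L[t]).round(4))
E
python3 fit.py
```

```text
pose [ 0.6007  0.0946 -0.173 ]
centrifuge scene [3.3 4.5 3.2]
rocker_front scene [ 0.6  1.  -0.2]
spin_key_top scene [ 0.2 -2.2  2.4]
release_key scene [-0.5  0.8  1.4]
centrifuge top [ 1.3 -1.6 -1.2]
rocker_front top [-1.6  1.4  0.5]
spin_key_top top [ 1.3 -1.  -0.1]
release_key top [-1.1 -2.5  4. ]
centrifuge scene [2.3 2.7 5.2]
rocker_front scene [-1.8  3.5  0.1]
spin_key_top scene [ 0.1 -1.8  4.2]
release_key scene [  -2.8 -249.5  -82.6]
centrifuge top [ 0.9 -1.1 -0.1]
rocker_front top [-3.7  2.9 -0.3]
spin_key_top top [ 0.  -0.6 -2.6]
release_key top [  91.5 -269.6  -87.9]
centrifuge scene [2.9 4.7 6.2]
rocker_front scene [0.5 1.8 2.2]
spin_key_top scene [ 0.2 -2.   0.1]
release_key scene [-0.3 -0.1 -0.9]
centrifuge top [-0.6  0.3  1.1]
rocker_front top [-2.9  2.8  0.6]
spin_key_top top [-0.1  1.9 -1.7]
release_key top [-4.  -3.6  2.4]
lid_press scene [-0.0009 -0.0012  0.2157]
lid_press top [ 2.600e-03 -2.000e-04  2.137e-01]
lid_press scene [-0.0018  0.0033  0.2156]
lid_press top [ 0.0011 -0.0005  0.2169]
lid_press scene [-0.0033  0.0008  0.2142]
lid_press top [ 0.0028 -0.0035  0.2164]
lid_hinge scene [0.1181 0.001  0.0976]
lid_hinge top [0.123  0.0011 0.0965]
lid_hinge scene [0.119  0.0003 0.0958]
lid_hinge top [ 0.1195 -0.0006  0.0966]
lid_hinge scene [0.118  0.0024 0.098 ]
lid_hinge top [ 0.1184 -0.      0.0967]
centrifuge [0.6007 0.0946 0.    ]
rocker_front [0.4699 0.0382 0.0939]
spin_key_top [0.4957 0.0865 0.0958]
release_key [0.5156 0.1886 0.0871]
```

```bash
python3 -m crank '0.5 -0.5 -0.3 0.24;1 -1 -0.3 0.48; 1 -1 -0.3 0.7;1 -1 -0.3 0.74' 0 20
```

```text
time_s: 4.1
tcp_pos: [0.3122, -0.4925, 0.2774]
orientation: [0.996, -0.094, 0.0, 0.0]
force: [0.4, -0.1, 0.4]
opening: 0.0504
finger_force: 0.0
```

```bash
for i in 1; do python3 -m crank '0.15 -0.5 0 0;0.3 -1 0 0'; done; python3 -m crank '0.15 -0.5 0 0;0.3 -1 0 0'; python3 -m crank '0.15 -0.5 0 0;0.3 -1 0 0';python3 -m crank '0.15 -0.5 0 0;0.3 -1 0 0'; python3 -m crank '0.15 -0.5 0 0;0.3 -1 0 0'; python3 -m crank '0.1 -0.5 0 0;0.2 -1 0 0;0.2 -1 0 0;0.2 -1 0 0'
```

```text
time_s: 4.35
tcp_pos: [0.3598, -0.4016, 0.2765]
orientation: [0.995, -0.095, -0.0, 0.0]
force: [0.6, 0.3, -0.0]
opening: 0.0303
finger_force: 0.0
time_s: 4.6
tcp_pos: [0.4087, -0.3086, 0.2767]
orientation: [0.996, -0.095, 0.0, 0.0]
force: [0.3, 0.0, -0.4]
opening: 0.0102
finger_force: 0.0
time_s: 4.85
tcp_pos: [0.4575, -0.216, 0.2768]
orientation: [0.996, -0.094, 0.0, 0.0]
force: [-0.0, -0.1, -0.3]
opening: 0.0005
finger_force: 0.0
time_s: 5.1
tcp_pos: [0.5062, -0.1234, 0.2768]
orientation: [0.996, -0.094, 0.0, 0.0]
force: [0.1, 0.2, -0.6]
opening: 0.0006
finger_force: 0.0
time_s: 5.35
tcp_pos: [0.5549, -0.0307, 0.2766]
orientation: [0.996, -0.094, 0.0, 0.0]
force: [0.8, -0.3, 0.7]
opening: 0.0001
finger_force: 0.0
time_s: 5.85
tcp_pos: [0.5923, 0.0624, 0.2762]
orientation: [0.996, -0.094, -0.0, 0.001]
force: [0.9, 0.1, 0.8]
opening: 0.0005
finger_force: 0.0
```

```bash
python3 - <<'E'
from h import *
q=np.load("pose.npy"); s=state(); p=np.array(s["tcp_pos"]); Rt=R.from_quat(s["orientation"])
for a in [.68,.6,.5,.4,.3,.2,.1,.05,0,-.02]:
    x=.1195-(.168*np.cos(a)-.015*np.sin(a)); z=.098+.168*np.sin(a)+.015*np.cos(a)
    W=np.r_[q[:2]+(R.from_euler('z',q[2]).apply([x,0,0]))[:2], z+.008]
    print(a,z.round(4),(Rt.inv().apply(W-p)*10).round(3))
E
```

```text
0.68 0.2153 [ 0.005 -0.332  0.528]
0.6 0.2052 [-0.085 -0.33   0.629]
0.5 0.1917 [-0.185 -0.329  0.764]
0.4 0.1772 [-0.272 -0.328  0.909]
0.3 0.162 [-0.343 -0.327  1.062]
0.2 0.1461 [-0.399 -0.326  1.221]
0.1 0.1297 [-0.439 -0.325  1.385]
0.05 0.1214 [-0.453 -0.325  1.468]
0 0.113 [-0.462 -0.325  1.552]
-0.02 0.1096 [-0.465 -0.325  1.585]
```

```bash
python3 -m crank '0 -0.33 0.2 0;0 -0.33 0.4 0;-0.02 -0.33 0.55 0;-0.1 -0.33 0.65 0;-0.2 -0.33 0.77 0;-0.27 -0.33 0.91 0'; python3 -c "
from h import *
p=capture('scene'); cv2.imwrite('pics/press.png',cv2.resize(p['pixels'][120:320,130:350],None,fx=3,fy=3))
m=mark_of(p,'lid_press')[:1]; print([w(p,k['location']) for k in m])"
```

```text
time_s: 6.6
tcp_pos: [0.5712, 0.1005, 0.1857]
orientation: [0.995, -0.095, 0.001, 0.0]
force: [0.8, -2.0, 2.7]
opening: 0.0004
finger_force: 1.3
[array([0.57135109, 0.10078183, 0.17415163])]
```

View pics/press.png

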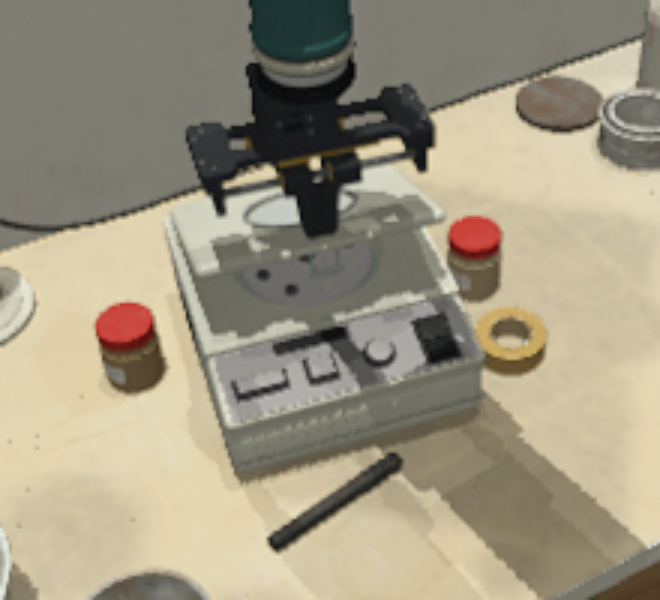

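The fingertips, at (318,230) in the crop, rest on the middle of the lid's front edge and the lid is coming down. I continue along the arc.

```bash
python3 -m crank '-0.07 0 0.15 0;-0.13 0 0.31 0;-0.17 0 0.47 0;-0.18 0 0.56 0;-0.19 0 0.62 0;-0.19 0 0.65 0;-0.19 0 0.65 0'
```

```text
time_s: 7.58
tcp_pos: [0.5525, 0.1047, 0.1202]
orientation: [0.995, -0.095, -0.001, 0.0]
force: [1.8, 0.9, 0.9]
opening: 0.0002
finger_force: 0.6
```

```bash
python3 -m crank '0 0 0.03 0;0 0 0.03 0'; python3 -m crank '0 0 0.03 0;0 0 0.03 0'
```

```text
time_s: 7.82
tcp_pos: [0.5525, 0.1047, 0.1181]
orientation: [0.995, -0.095, -0.001, -0.0]
force: [-2.2, 0.5, 7.1]
opening: 0.0003
finger_force: 3.3
time_s: 8.07
tcp_pos: [0.5525, 0.1047, 0.1178]
orientation: [0.995, -0.095, -0.001, -0.0]
force: [-10.4, -0.3, 21.7]
opening: 0.0006
finger_force: 11.0
```

Firm stop reached. I lift off and check the latch.

```bash
python3 -m crank '0 0 -0.2 0;-0.3 0 -0.5 0;-0.8 0.6 -0.5 0;-0.8 0.6 -0.5 0;-0.8 0.6 -0.5 0'; python3 - <<'E'
from h import *
p=capture('scene'); cv2.imwrite('pics/latched.png',cv2.resize(p['pixels'][120:320,130:350],None,fx=3,fy=3))
print([w(p,m['location']).round(4) for m in mark_of(p,'lid_press')[:1]],[w(p,m['location']).round(4) for m in mark_of(p,'rocker_front')[:1]])
s=state(); p=np.array(s["tcp_pos"]); Rt=R.from_quat(s["orientation"])
for n,W in (("rock",[.4699,.0382,.0939+.008]),("key",[.4957,.0865,.0958+.008])): print(n,(Rt.inv().apply(W-p)*10).round(3))
E
```

```text
time_s: 8.7
tcp_pos: [0.4624, 0.0603, 0.1643]
orientation: [0.995, -0.096, -0.0, -0.0]
force: [0.7, 0.1, 0.4]
opening: 0.0004
finger_force: 0.0
[array([0.5483, 0.1033, 0.1122])] [array([0.4701, 0.0399, 0.095 ])]
rock [0.099 0.215 0.629]
key [ 0.26  -0.309  0.61 ]
```

View pics/latched.png

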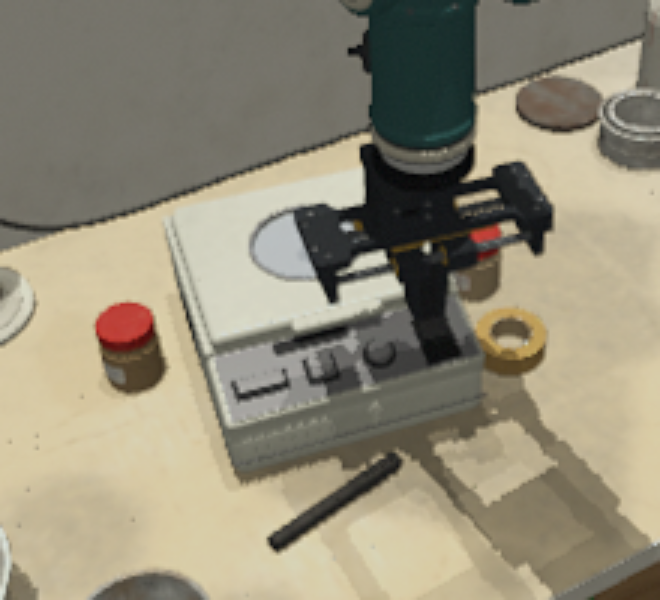

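The lid is shut and stays down (lid_press at 0.112 m). Now the rocker.

```bash
python3 -m crank '0.07 0.21 0.2 0;0.07 0.21 0.45 0;0.07 0.21 0.58 0;0.07 0.21 0.62 0;0.07 0.21 0.65 0;0.07 0.21 0.65 0'; python3 -m crank '0 0 0.02 0;0 0 0.02 0'
```

```text
time_s: 9.6
tcp_pos: [0.4667, 0.039, 0.1002]
orientation: [0.995, -0.095, 0.001, -0.0]
force: [-0.8, 0.1, -0.3]
opening: 0.0005
finger_force: 0.4
time_s: 9.85
tcp_pos: [0.4664, 0.0388, 0.098]
orientation: [0.995, -0.095, 0.001, -0.0]
force: [0.4, -0.0, 0.4]
opening: 0.0004
finger_force: 0.0
```

```bash
python3 -m crank '0 0 0.02 0;0 0 0.02 0'; python3 -m crank '0 0 0.02 0;0 0 0.02 0'; python3 -m crank '0 0 0.01 0;0 0 0.01 0'
```

```text
time_s: 10.1
tcp_pos: [0.4663, 0.0388, 0.0958]
orientation: [0.995, -0.095, 0.0, -0.0]
force: [-0.2, 0.4, -0.4]
opening: 0.0005
finger_force: 0.3
time_s: 10.35
tcp_pos: [0.4665, 0.0388, 0.0952]
orientation: [0.995, -0.095, 0.0, 0.0]
force: [-3.9, -0.3, 10.7]
opening: 0.0004
finger_force: 6.0
time_s: 10.6
tcp_pos: [0.4666, 0.0388, 0.0951]
orientation: [0.995, -0.095, 0.0, 0.0]
force: [-6.8, -0.9, 17.1]
opening: 0.0006
finger_force: 9.3
```

```bash
python3 -m crank '0 0 -0.2 0;0 0 -0.35 0;0 -0.5 -0.4 0;-0.1 -0.9 -0.6 0;-0.1 -0.9 -0.6 0'; python3 - <<'E'
from h import *
p=capture('scene'); cv2.imwrite('pics/rock.png',cv2.resize(p['pixels'][190:270,190:310],None,fx=6,fy=6,interpolation=cv2.INTER_CUBIC))
print([w(p,m['location']).round(4) for m in mark_of(p,'rocker_front')[:1]+mark_of(p,'spin_key_top')[:1]])
q=np.load("pose.npy"); K=p["mtx"];T=p["world_from_camera"]
z=p["z_map"]; v,u=np.mgrid[:420,:560]; P=np.stack([(u-K[0,2])/K[0,0]*z,(v-K[1,2])/K[1,1]*z,z],-1)@T[:3,:3].T+T[:3,3]
l=R.from_euler('z',-q[2]).apply((P-np.r_[q[:2],0]).reshape(-1,3))
for x in np.arange(-.128,-.07,.006):
    k=(abs(l[:,0]-x)<.003)&(abs(l[:,1]+.078)<.008)&(l[:,2]>.05)&(l[:,2]<.13); 
    print(x.round(3),k.sum(),(np.median(l[k,2])-(.088+(x+.096)*np.tan(.23))).round(4) if k.sum() else '')
s=state(); p=np.array(s["tcp_pos"]); Rt=R.from_quat(s["orientation"])
print(p,(Rt.inv().apply([.4957,.0865,.0958+.008]-p)*10).round(3))
E
```

```text
time_s: 11.22
tcp_pos: [0.4745, 0.1314, 0.1546]
orientation: [0.996, -0.093, 0.002, -0.001]
force: [-0.6, -0.5, 0.2]
opening: 0.0005
finger_force: 0.0
[array([0.4677, 0.0393, 0.0877]), array([0.4956, 0.0875, 0.0949])]
-0.128 53 -0.012
-0.122 18 0.0015
-0.116 15 0.0039
-0.11 11 0.0031
-0.104 13 0.0041
-0.098 18 0.006
-0.092 15 0.0095
-0.086 7 0.0097
-0.08 4 0.0023
-0.074 11 0.0008
[0.47277209 0.12857951 0.15220904] [0.305 0.37  0.484]
```

View pics/rock.png

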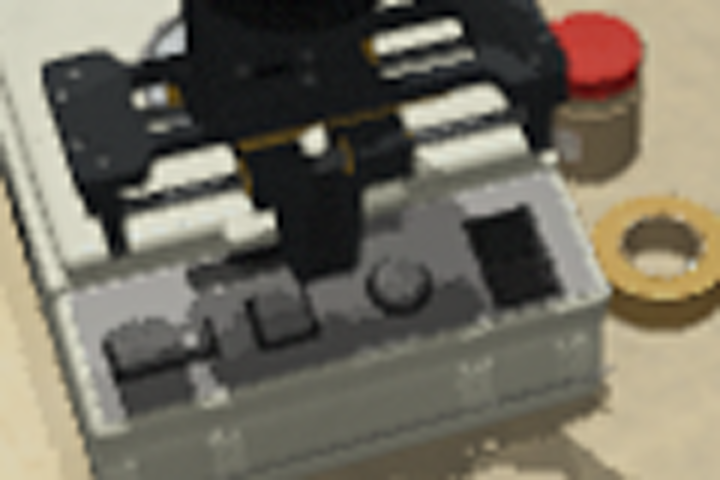

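The rocker is on: its rear end stands 9.5 mm proud and its front 4 mm. The round key is at (400,285) in the crop. Now I press it.

```bash
python3 -m crank '0.15 0.2 0.1 0;0.29 0.37 0.2 0;0.29 0.37 0.4 0;0.29 0.37 0.45 0;0.29 0.37 0.48 0;0.29 0.37 0.5 0;0.29 0.37 0.5 0'; python3 -m crank '0 0 0.02 0;0 0 0.02 0';  python3 -m crank '0 0 0.01 0;0 0 0.01 0'
```

```text
time_s: 12.25
tcp_pos: [0.4948, 0.0872, 0.1033]
orientation: [0.995, -0.095, 0.0, 0.0]
force: [-2.2, -1.3, 2.4]
opening: 0.0008
finger_force: 1.5
time_s: 12.5
tcp_pos: [0.4953, 0.0873, 0.1013]
orientation: [0.995, -0.095, 0.001, 0.0]
force: [-1.0, -2.5, 4.5]
opening: 0.0003
finger_force: 2.3
time_s: 12.75
tcp_pos: [0.4954, 0.0873, 0.1008]
orientation: [0.995, -0.095, 0.001, -0.0]
force: [-3.9, -3.1, 7.4]
opening: 0.0002
finger_force: 4.3
```

```bash
python3 -m crank '0 0 0.01 0;0 0 0.01 0'; python3 -m crank '0 0 0.01 0;0 0 0.01 0;0 0 0.01 0;0 0 0.01 0'; python3 - <<'E'
from h import *
p=capture('scene'); cv2.imwrite('pics/key.png',cv2.resize(p['pixels'][190:270,190:310],None,fx=6,fy=6,interpolation=cv2.INTER_CUBIC))
for t in('lid_press','rocker_front','spin_key_top','release_key'): print(t,[(w(p,m['location']).round(4),m["confidence"]) for m in mark_of(p,t)[:1]])
E
```

```text
time_s: 13.0
tcp_pos: [0.4955, 0.0873, 0.1005]
orientation: [0.995, -0.095, 0.001, 0.0]
force: [-5.3, -3.6, 13.8]
opening: 0.0002
finger_force: 7.1
time_s: 13.5
tcp_pos: [0.4956, 0.0873, 0.1003]
orientation: [0.995, -0.095, 0.001, 0.0]
force: [-7.5, -4.2, 19.0]
opening: 0.0008
finger_force: 9.9
lid_press [(array([0.5513, 0.1045, 0.1114]), 0.92)]
rocker_front [(array([0.4691, 0.0389, 0.0861]), 0.47)]
spin_key_top []
release_key [(array([0.5143, 0.1867, 0.0882]), 0.53)]
```

View pics/key.png

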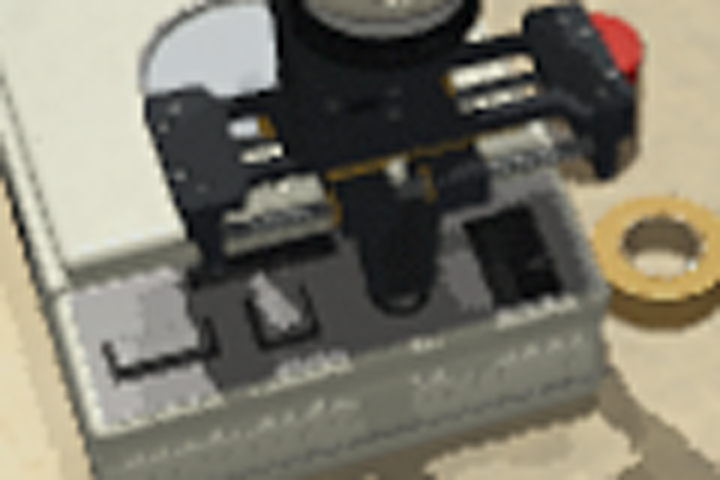

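The fingertips, at (400,295) in the crop, hold the round key against its stop at 19 N. The lid is shut, the rocker is on and the start key is untouched. Handing in.

```bash
python3 -c "
from station import *
print(job_done())"
```

```text
the job is handed in; nothing more can be done
None
```

The lid is latched, the mains rocker is on, and the job was handed in with the short-spin key held fully down at about 19 N; it took about 14 s of the 42 s allowed, and the hand-in returned no verdict.

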